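# Saddle the bench vise and clamp a club head blank

### The arm

A 7-joint arm with a two-finger parallel gripper is mounted at the origin on the work surface. World frame = base frame: x ahead of the robot, y to its left, z up, the work surface at z = 0. Lengths are in m, angles in rad, forces in N, time in s.
With the tool pointing down it reaches from about 0.425 to 0.825 m from the base axis. Payload 3.6 kg.
Tool frame: the origin (TCP) lies where the fingers leave the gripper's body, on its centre line; the fingertips stand 73 mm ahead of it and the grasp point (between the pads) lies 54 mm ahead of it; z points along the fingers, y is the line along which they close (so a half turn about z gives the same grasp; the last joint's range is limited). The gripper opens to 85 mm and grips with 20 to 120 N. Pads are 22 mm wide; open, the fingers measure 114 mm over their backs; the gripper's body (76 mm by 85 mm) begins 54 mm behind the grasp point. The pads swing forward as they close: fully open they stand 13 mm farther back than shut.
Start: joints at [-1.244, 0.615, -0.013, 1.423, 0.008, 1.103, -0.04], TCP at [0.225, 0.61, 0.304] pointing down, gripper open.
Joint ranges: [-3.12, 3.12], [-0.3, 2.06], [-1.34, 1.32], [0.26, 2.42], [-1.36, 4.5], [0.01, 1.98], [-2.84, 2.84]. Speed limits (rad/s): [2.79, 2.79, 3.14, 3.14, 3.14, 3.14, 3.14].

### API

Orientations are given as a unit quaternion [x, y, z, w].
In Python, from station import arm, snapshot, camera_info, ticket gives the robot as it stands. Calls block until the motion is done:
- arm.movep(position, orientation): joint-space move of the TCP to a pose.
- arm.line_to(position, velocity=0.15, ori=None): straight line of the TCP; ori=None keeps the orientation; velocity is the mean speed in m/s.
- arm.move_j(angles): joint-space move.
- arm.move_gripper(opening, effort=None): opening from 0.0 (shut) to 1.0 (fully open); effort is the grip in N (None keeps the last); returns when the fingers have stopped.
- arm.pause(seconds).
- arm.ik(position, orientation): joint angles nearest the present ones, or None.
- snapshot(name): name is "scene" or "top" or "wrist"; returns the picture (384x512x3 uint8, blue, green, red); there is no depth.
- camera_info(name): a dict with "fx", "fy", "cx", "cy" (pixels), "dist_coeffs" ([k1, k2, p1, p2, k3] as OpenCV has them; the pictures are not rectified), "R" (3x3) and "t" (3): a world point X has camera coordinates R X + t; the wrist camera has in their place "T_tool_cam" (4x4, takes a point from camera to tool coordinates, whose origin is the TCP and whose axes are the flange's). Camera axes: x right, y down, z forward; pixel columns grow to the right and rows downward; lengths in m; the calibration is good to about 2 mm. A picture is of the moment at which its call begins: read the wrist's pose just before it. camera_info takes no time and is no camera call.
A pose or a line that the arm cannot do raises arm.MotionError and nothing moves.
- ticket.finish_job(): hands the job in; it is judged then, once.
Readings, each from a call of its own:
- arm.read_time(): time.
- arm.read_joint_positions(): joint angles.
- arm.read_dq(): joint speeds.
- arm.read_effort(): joint torques, N m.
- arm.read_tool_pos(): TCP position.
- arm.read_eef_rot(): TCP orientation.
- arm.read_ft_force(): force on the tool from outside, world axes, zero at the start.
- arm.read_wrist_torque(): the same for the moment, N m.
- arm.read_opening(): opening from 0.0 (shut) to 1.0 (fully open).
- arm.read_finger_force(): force on a finger pad.
Only numpy, scipy, OpenCV 4.12 (cv2) and the standard library are available. Lean on these libraries where they do the work, as an engineer would, in place of code of your own. Each camera call takes 0.05 s, during which the arm holds its last target. There are 200 camera calls.

### The job

The club head blank is standing loose in the bench vise, whose front jaw already wears a wooden saddle with a rubber facing. Put the other wooden saddle over the middle of the bare rear jaw, sitting right down on it, then turn the vise handle clockwise until the blank is held tight between the two saddles, still standing as it is now. Leave the tin, the rasp and the old club head where they are.

Things in the scene. Friction and masses are not known exactly. Their poses are not given: they have to be found in the camera images.
- vise: Dark cast-iron bench vise bolted down. Origin on the bench under its round swivel base (156 mm across, 196 over the lugs along y); x along the screw from the handle (-x) to the anvil (+x), z up. Two jaws 110 mm long (y), tops 185 mm above the bench, throat between them: the rear one (x +30 to +60 mm) fixed and bare, the front one sliding along x with a fixed saddle on it, top at 207 mm.
- rear_jaw_top (a point): Centre of the flat top of the rear jaw, a bar 30 mm thick (x) and 110 mm long (y), 185 mm above the bench; axes as the vise. Its top 35 mm stand clear of the anvil behind it (72 mm wide, reaching 80 mm to +x of this point).
- rear_jaw_face (a point): Centre of the rear jaw's bare face on the throat side, 14 mm below the jaw top; axes as the vise.
- front_face (a point): Centre of the unsqueezed throat face of the front saddle (100 mm long), 14 mm below the jaw top; moves with the front jaw. It has a 5 mm black rubber facing that gives about 12 N per mm. Blank (50 mm) and one cheek of the loose saddle (6 mm) fill 56 mm between this and the rear jaw's face: at 56 mm along the vise's x all just touch; at 52.5 mm the handle comes up solid.
- front_jaw (a joint): Slide of the front jaw in m, growing as it closes (to the vise's +x), 8 mm per turn of the handle; only the handle moves it. Starts between -0.0007 and +0.0022, first pinches the blank and the rear saddle near 0.0085, holds tight from about 0.0105, comes up solid at 0.0120.
- handle (a joint): Turn of the vise handle in rad, 0 with the bar upright, growing clockwise as seen from the handle looking along the vise's +x (its top goes to the vise's -y side), which closes the jaw. Starts between -0.52 and 1.70; pinches near 6.7, tight from about 8.2, solid at 9.42. Turns with about 2 N at a ball and stays where it is left, also when tight.
- handle_hub (a point): Where the steel bar (12 mm thick) crosses the screw axis, 105 mm above the bench, 140 mm to -x of the vise's origin at jaw value 0; moves with the front jaw. The bar turns in the upright plane across the screw, 41 mm clear of the front jaw's boss (54 mm across), 52 mm of its casting (84 mm wide). Screw head 34 mm across, 18 mm to each side of that plane. Axes turn with the bar.
- ball_a (a point): Centre of one end ball (19 mm across) of the bar, 85 mm from the hub; the upper one at handle value 0. A ball at the bottom clears the bench by 10 mm.
- ball_b (a point): Centre of the other end ball, 85 mm from the hub at the other end of the bar.
- saddle: Loose wooden jaw saddle, an upside-down U 48 mm thick (x), 100 long (y), 50 tall, 0.1 kg, standing on the bench left or right of the vise. Origin midway between the undersides of its cheeks. Crown on top 22 mm thick; cheeks 6 mm thick, 28 deep, feet rounded; slot 36 mm. Same either way round. Seated, its origin is 28 mm below the jaw top, its x along the vise's.
- blank: Sawn wooden club head blank, 50 mm thick (x), standing loose on a packing piece in the throat. Origin under its foot, 137 mm above the bench. Head lump 101 mm long (y), 47 tall (top 1 mm below the jaw tops); a slanting neck 36 mm square rises at its +y end to 99 mm above the origin. At the start about 12 mm from the rear jaw, 0.2 to 4 mm from the front saddle.
- tin: Bystander: closed metal tin, 72 mm across, 95 mm tall, beside the vise on the side where the loose saddle is not. Origin under its centre.
- rasp: Bystander: rasp with a wooden handle, 295 mm long, lying beyond on the right. Origin near its middle.
- old_head: Bystander: dark finished wooden club head, about 125 mm long and 108 mm tall with its neck, at the far left. Origin under its centre.
Not all that is in view belongs to the job. Several things look just like the saddle: the one meant starts farthest from the robot's base. Leave any red look-alike of the blank alone.

How it is judged:
On the way, in this order (a step that is already met when the one before it is completed fails the run):
1. the loose saddle sits on the rear jaw (x of saddle in the frame of rear_jaw_top between -0.006 and 0.006 m and y of saddle in the frame of rear_jaw_top between -0.02 and 0.02 m and z of saddle in the frame of rear_jaw_top between -0.033 and -0.024 m and angle between saddle's own z axis and vertical below 0.12 rad and angle between the x axis of saddle and the x axis of vise, either way round below 0.15 rad), for 0.3 s.
2. the blank is held tight between the saddles (contact force between front_jaw and blank above 12 N and contact force between blank and saddle above 12 N), for 0.3 s.
At the end, for the whole second after the job is handed in: The saddle sits down on the rear jaw (within 6 mm across, 20 mm along, square to it), the blank stands upright in the throat within 25 mm of the vise's middle and is squeezed with more than 12 N by the front jaw and by the rear saddle, all at rest (all of step 1 and all of step 2 and angle between blank's own z axis and vertical below 0.12 rad and z of blank in the frame of vise between 0.128 and 0.147 m and y of blank in the frame of vise between -0.025 and 0.025 m and linear speed of each of blank, saddle below 0.02 m/s); the robot touches nothing.
It fails at once if the tin is knocked or shifted (over 30 mm) (distance of tin from where it was at the start of the episode above 0.03 m).
It fails at once if the rasp is knocked or shifted (over 30 mm) (distance of rasp from where it was at the start of the episode above 0.03 m).
It fails at once if the old club head is knocked or shifted (over 30 mm) (distance of old_head from where it was at the start of the episode above 0.03 m).
It also fails if it takes over 72 s, if anything falls off the work surface, if the arm or the gripper's body presses on something with over 40 N, if the wrist force passes 120 N, or if a joint passes its speed limit or range.

## Working session

There is one attempt and no reset: what is moved stays moved. The work goes in short steps, each a Python script; the robot and the scene stay as the last script left them, time stands still between calls to the robot, and variables do not carry over. Pictures are saved under pics/ and viewed, at most 10 in all, crops included, and the job is handed in when it is done.

```bash
ls; mkdir -p pics; python3 - <<'E'
from station import arm, snapshot, camera_info
import cv2,numpy as np
for n in("scene","top"):
    im=snapshot(n);cv2.imwrite(f"pics/{n}0.png",im)
    i=camera_info(n);print(n,{k:np.round(v,4).tolist() for k,v in i.items()})
i=camera_info("wrist");print({k:np.round(v,4).tolist() for k,v in i.items()})
print(arm.read_tool_pos(),arm.read_eef_rot(),arm.read_time())
E
```

```text
pics
scene {'fx': 435.8984, 'fy': 435.8984, 'cx': 257.9624, 'cy': 195.7091, 'dist_coeffs': [-0.1476, 0.0, 0.0, 0.0, 0.0], 'R': [[-0.0966, 0.9953, 0.0031], [0.8229, 0.0816, -0.5624], [-0.56, -0.0518, -0.8269]], 't': [0.0686, -0.4012, 1.5866]}
top {'fx': 375.9457, 'fy': 375.9457, 'cx': 254.38, 'cy': 197.4746, 'dist_coeffs': [0.0168, 0.0, 0.0, 0.0, 0.0], 'R': [[0.0166, -0.9997, -0.0174], [-0.9953, -0.0148, -0.0959], [0.0956, 0.0189, -0.9952]], 't': [-0.0151, 0.6291, 1.1307]}
{'fx': 320.9341, 'fy': 320.9341, 'cx': 249.9964, 'cy': 192.7325, 'dist_coeffs': [-0.0813, 0.0, 0.0, 0.0, 0.0], 'T_tool_cam': [[0.0001, -0.9531, -0.3026, 0.0775], [1.0, 0.0005, -0.0013, 0.001], [0.0014, -0.3026, 0.9531, -0.0688], [0.0, 0.0, 0.0, 1.0]]}
[0.22498301 0.60926264 0.30281459] [ 1.75916094e-01  9.84404442e-01 -1.17622208e-03 -1.99343767e-04] 0.1
```

View pics/scene0.png

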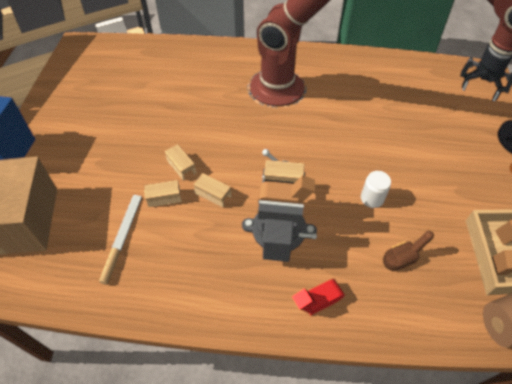

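View pics/top0.png

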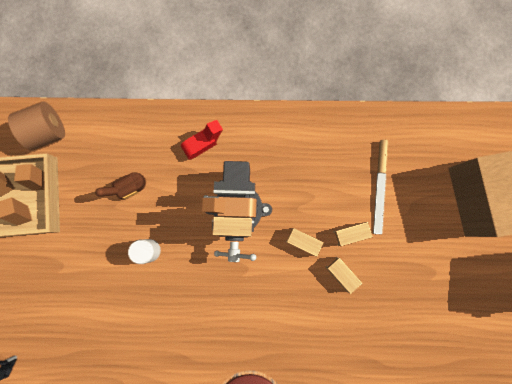

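The scene view shows three saddle look-alikes at about (179,161), (162,193) and (213,189). In the top view they are at (345,276), (354,234) and (305,242). The front saddle on the vise is at top (232,227), with the blank at (235,207), the bare rear jaw at about (235,190), the handle at (235,256) and the red look-alike at (203,140). I'll compute their distances from the base and look at one close crop.

```bash
cat > h.py <<'E'
from station import arm, snapshot, camera_info, ticket
import cv2,numpy as np
from scipy.spatial.transform import Rotation as Ro
def cam(n,pose=None):
    i=camera_info(n);K=np.array([[i["fx"],0,i["cx"]],[0,i["fy"],i["cy"]],[0,0,1]]);D=np.array(i["dist_coeffs"],float)
    if n=="wrist":
        p,q=pose;T=np.array(i["T_tool_cam"]);A=Ro.from_quat(q).as_matrix()
        Rc=A@T[:3,:3];c=A@T[:3,3]+p
        return K,D,Rc.T,-Rc.T@c
    return K,D,np.array(i["R"]),np.array(i["t"])
def rays(C,px):
    K,D,R,t=C;u=cv2.undistortPoints(np.array(px,float).reshape(-1,1,2),K,D).reshape(-1,2)
    return -R.T@t,np.c_[u,np.ones(len(u))]@R
def onplane(C,px,z):
    c,d=rays(C,px);return c+d*((z-c[2])/d[:,2])[:,None]
def proj(C,X):
    K,D,R,t=C;return cv2.projectPoints(np.array(X,float).reshape(-1,3),cv2.Rodrigues(R)[0],t,K,D)[0].reshape(-1,2)
def wshot(name=None):
    pose=(arm.read_tool_pos(),arm.read_eef_rot());im=snapshot("wrist")
    if name: cv2.imwrite(f"pics/{name}.png",im)
    return im,cam("wrist",pose)
def down(yaw): # tool y axis along world angle yaw(of tool y), z down
    y=np.array([np.cos(yaw),np.sin(yaw),0]);z=np.array([0,0,-1.]);return Ro.from_matrix(np.c_[np.cross(y,z),y,z]).as_quat()
E
python3 - <<'E'
from h import *
im=cv2.imread("pics/top0.png");C=cam("top")
for px in[(345,276),(354,234),(305,242)]:
    X=onplane(C,[px],.05)[0];print(px,im[px[1],px[0]],cv2.cvtColor(im[px[1]:px[1]+1,px[0]:px[0]+1],cv2.COLOR_BGR2HSV)[0,0],X.round(3),np.hypot(*X[:2]).round(3))
print("table",cv2.cvtColor(im[300:301,300:301],cv2.COLOR_BGR2HSV)[0,0])
print(onplane(C,[(232,227)],.207),onplane(C,[(235,190)],.185),onplane(C,[(235,256)],.105))
a=cv2.resize(im[150:300,190:390],(800,600),interpolation=cv2.INTER_CUBIC);cv2.imwrite("pics/c1.png",a)
E
```

```text
(345, 276) [126 194 235] [ 19 118 235] [ 0.398 -0.277  0.05 ] 0.485
(354, 234) [127 193 235] [ 18 117 235] [ 0.522 -0.305  0.05 ] 0.605
(305, 242) [127 192 235] [ 18 117 235] [ 0.496 -0.159  0.05 ] 0.521
table [ 13 155 217]
[[0.53434605 0.04831295 0.207     ]] [[0.63371638 0.04416718 0.185     ]] [[0.45391367 0.0457787  0.105     ]]
```

View pics/c1.png

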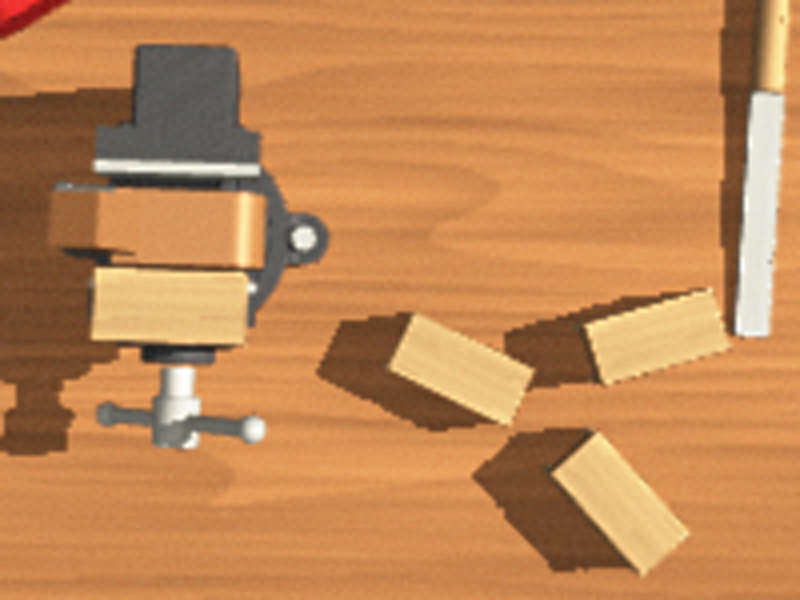

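Three candidates, with distances from the base: (345,276) at 0.485 m, (305,242) at 0.521 m and (354,234) at 0.605 m. The farthest is the one at top (354,234), world about (0.52,-0.305), and the crop shows it as a plain wood saddle a few mm from the rasp tip. Next: measure the saddle and handle balls from the fixed views, and take a wrist view over the vise.

```bash
cat >> h.py <<'E'
def tri(C1,p1,C2,p2):
    A=[];b=[]
    for C,p in((C1,p1),(C2,p2)):
        c,d=rays(C,[p]);d=d[0]/np.linalg.norm(d);M=np.eye(3)-np.outer(d,d);A.append(M);b.append(M@c)
    X=np.linalg.solve(sum(A),sum(b));return X
def saddles(im,C,z,lo=(14,85,205),hi=(24,145,255),amin=200):
    m=cv2.inRange(cv2.cvtColor(im,cv2.COLOR_BGR2HSV),lo,hi);out=[]
    m=cv2.morphologyEx(m,cv2.MORPH_OPEN,np.ones((3,3)))
    for c in cv2.findContours(m,cv2.RETR_EXTERNAL,cv2.CHAIN_APPROX_NONE)[0]:
        if cv2.contourArea(c)<amin: continue
        X=onplane(C,c.reshape(-1,2),z)[:,:2]
        (cx,cy),(w,h),a=cv2.minAreaRect((X*1000).astype(np.float32))
        if w<h: a+=90; w,h=h,w
        out.append((cx/1000,cy/1000,w,h,a%180,c.reshape(-1,2).mean(0)))
    return out
E
python3 - <<'E'
from h import *
im=cv2.imread("pics/top0.png");C=cam("top")
for z in(.05,.207):
  for s in saddles(im,C,z): 
    if s[2]<140:print(z,np.round(s[:5],3),s[5].round(0))
for p in[(.59,.045,.40),(.59,.045,.38)]:
  for yaw in(0,np.pi):
    q=arm.ik(p,down(yaw));print(p,yaw,None if q is None else np.round(q,2))
arm.movep((.59,.045,.40),down(np.pi))
im,Cw=wshot("w1");print(arm.read_tool_pos(),arm.read_time())
E
```

```text
0.05 [ 0.4   -0.278 99.167 47.395 42.069] [345. 275.]
0.05 [ 0.497 -0.159 98.245 46.887 64.443] [305. 242.]
0.05 [  0.523  -0.306  98.604  46.642 106.857] [354. 234.]
0.05 [5.3900e-01 6.0000e-02 1.1417e+02 5.3061e+01 8.8784e+01] [232. 226.]
0.207 [ 0.416 -0.243 85.454 40.841 42.069] [345. 275.]
0.207 [ 0.5   -0.141 84.659 40.403 64.443] [305. 242.]
0.207 [  0.522  -0.267  84.968  40.192 106.857] [354. 234.]
0.207 [5.3700e-01 4.8000e-02 9.8383e+01 4.5723e+01 8.8784e+01] [232. 226.]
(0.59, 0.045, 0.4) 0 [-0.42  0.48  0.5   1.46 -0.24  1.26  0.11]
(0.59, 0.045, 0.4) 3.141592653589793 [ 0.49  0.66 -1.15  1.43  0.6   1.43  2.49]
(0.59, 0.045, 0.38) 0 [-0.41  0.49  0.49  1.49 -0.24  1.22  0.11]
(0.59, 0.045, 0.38) 3.141592653589793 [ 0.5   0.68 -1.15  1.46  0.62  1.4   2.47]
[0.58973525 0.04608381 0.39993525] 2.5667
```

View pics/w1.png

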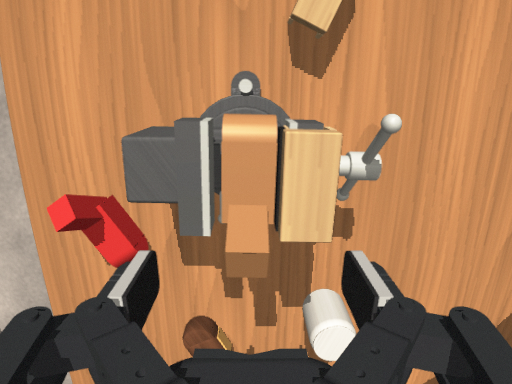

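The wrist view shows the rear jaw at cols 176-213 (rows 118-236), the blank at cols 222-278 with its neck toward (247,240), the front saddle at cols 283-340, and the handle with its upper ball at (391,123) and lower ball at (342,195). Next I'll take views centred over the rear jaw in both tool orientations, to cancel camera bias.

```bash
python3 - <<'E'
from h import *
yv=np.radians(-1.2)
for k,yaw in(("w2",np.pi+yv),("w3",yv)):
    arm.movep((.642,.045,.36),down(yaw))
    im,C=wshot(k);print(k,arm.read_tool_pos().round(4),arm.read_time())
    g=cv2.cvtColor(im,cv2.COLOR_BGR2GRAY).astype(int)
    # sample profile along vise x across jaw at several y on plane z=.185
    for dy in(-.035,-.015,.005):
        s=np.arange(.600,.680,.001);Y=.045+dy-(s-.642)*0.021
        p=proj(C,np.c_[s,Y,np.full(len(s),.185)]).astype(np.float32)
        v=cv2.remap(im,p[:,0].reshape(1,-1),p[:,1].reshape(1,-1),cv2.INTER_LINEAR)[0]
        print(dy,p[0].round(0),p[-1].round(0),v.mean(1).astype(int).tolist())
E
python3 -c "
import cv2,numpy as np
a=cv2.imread('pics/w2.png');b=cv2.imread('pics/w3.png')
cv2.imwrite('pics/w23.png',np.hstack([a[:300,56:456],b[:300,56:456]]))"
```

```text
w2 [0.6418 0.0462 0.3598] 2.9833
-0.035 [304. 148.] [199. 148.] [155, 155, 156, 157, 154, 156, 157, 156, 157, 156, 156, 157, 154, 156, 156, 141, 89, 81, 67, 61, 71, 82, 85, 86, 84, 86, 88, 136, 207, 216, 217, 217, 215, 216, 186, 98, 98, 99, 100, 99, 100, 99, 98, 99, 100, 100, 100, 100, 100, 99, 98, 99, 99, 100, 99, 100, 100, 103, 109, 107, 104, 102, 103, 106, 108, 107, 106, 108, 108, 107, 108, 105, 107, 107, 106, 105, 104, 108, 108, 109, 108]
-0.015 [303. 174.] [200. 174.] [147, 146, 146, 146, 146, 146, 146, 146, 147, 147, 146, 147, 146, 147, 146, 146, 128, 82, 64, 63, 70, 91, 96, 95, 88, 64, 56, 84, 174, 215, 215, 215, 215, 215, 201, 136, 98, 98, 98, 98, 97, 97, 97, 97, 98, 99, 98, 99, 97, 97, 98, 98, 97, 98, 98, 98, 98, 97, 97, 97, 97, 98, 98, 98, 98, 97, 96, 97, 98, 96, 97, 98, 99, 99, 97, 97, 96, 96, 96, 98, 98]
0.005 [303. 198.] [202. 198.] [146, 145, 147, 145, 147, 146, 146, 145, 146, 147, 145, 146, 146, 145, 144, 147, 139, 99, 60, 63, 66, 82, 96, 92, 68, 57, 56, 73, 148, 208, 214, 215, 214, 215, 211, 154, 101, 97, 97, 97, 97, 96, 96, 95, 97, 97, 96, 96, 97, 96, 95, 96, 97, 97,
[... 611 characters left out ...]
 146, 146, 146, 146, 146, 147, 146, 147, 146, 145, 129, 82, 64, 65, 73, 90, 94, 95, 89, 63, 58, 79, 188, 215, 214, 215, 215, 214, 209, 140, 97, 99, 97, 98, 97, 99, 98, 98, 98, 96, 98, 97, 97, 98, 97, 98, 97, 97, 97, 99, 97, 97, 96, 96, 97, 97, 98, 97, 99, 99, 97, 97, 97, 94, 97, 99, 101, 99, 97, 97, 96, 95, 94, 98, 98]
0.005 [302. 197.] [203. 197.] [145, 146, 147, 146, 147, 147, 147, 146, 145, 147, 146, 145, 146, 146, 145, 145, 138, 98, 62, 63, 66, 82, 96, 74, 55, 56, 55, 65, 136, 202, 213, 214, 215, 214, 214, 162, 96, 96, 96, 97, 95, 97, 96, 97, 96, 96, 97, 96, 96, 97, 96, 96, 96, 96, 96, 97, 97, 96, 96, 98, 97, 95, 94, 96, 96, 97, 97, 95, 93, 94, 95, 95, 95, 94, 97, 97, 97, 97, 95, 96, 98]
```

View pics/w23.png

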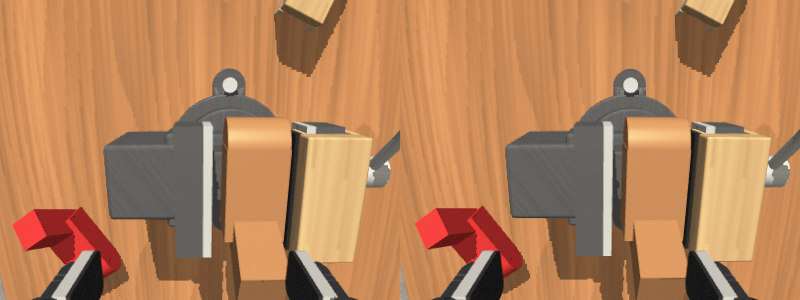

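The crop pair shows the rear jaw (dark, with a bright strip along the throat edge) at cols 176-213, rows 122-257. Both views came out in the same orientation, so I'll force the half turn through joint angles, measure again, and locate the handle balls too.

```bash
python3 - <<'E'
from h import *
yv=np.radians(-1.25)
print(arm.read_eef_rot().round(3),arm.read_joint_positions().round(2))
im=cv2.imread("pics/w2.png")
for yaw in(np.pi+yv,yv):
    for p in[(.642,.045,.36),(.642,.03,.255),(.523,-.306,.15),(.46,.13,.13),(.46,-.04,.13),(.455,.05,.245)]:
        q=arm.ik(p,down(yaw));print(round(yaw,2),p,None if q is None else np.round(q,2))
arm.move_j([-0.35,.6,.4,1.46,-.2,1.2,0.1])
q=arm.ik((.642,.045,.36),down(yv));print("seeded",q);arm.move_j(q)
print(arm.read_eef_rot().round(3),arm.read_tool_pos().round(4))
im,C=wshot("w4");print(arm.read_time())
g=im.mean(2)
for dy in(-.035,-.015,.005):
    s=np.arange(.620,.665,.001);Y=.045+dy-(s-.642)*0.021
    p=proj(C,np.c_[s,Y,np.full(len(s),.185)]).astype(np.float32)
    v=cv2.remap(im,p[:,0].reshape(1,-1),p[:,1].reshape(1,-1),cv2.INTER_LINEAR)[0]
    print(dy,v.mean(1).astype(int).tolist())
# jaw length profile along y on bright strip x=.631
s=np.arange(-.03,.12,.002);p=proj(C,np.c_[np.full(len(s),.631),s,np.full(len(s),.185)]).astype(np.float32)
v=cv2.remap(im,p[:,0].reshape(1,-1),p[:,1].reshape(1,-1),cv2.INTER_LINEAR)[0].mean(1);print([(round(a,3),int(b)) for a,b in zip(s,v)])
E
```

```text
[-0.7    0.714 -0.001  0.   ] [ 0.42  0.76 -1.09  1.34  0.67  1.42  2.48]
3.12 (0.642, 0.045, 0.36) [ 0.42  0.76 -1.09  1.34  0.67  1.42  2.48]
3.12 (0.642, 0.03, 0.255) [ 0.44  0.85 -1.03  1.49  0.76  1.23  2.42]
3.12 (0.523, -0.306, 0.15) [ 1.05  0.96 -1.03  1.69  0.94  1.06  2.82]
3.12 (0.46, 0.13, 0.13) [ 0.23  0.79 -0.87  2.07  0.94  0.74  1.87]
3.12 (0.46, -0.04, 0.13) [ 0.62  0.79 -0.91  2.11  0.98  0.74  2.17]
3.12 (0.455, 0.05, 0.245) [ 0.57  0.64 -1.12  2.01  0.71  0.95  2.19]
-0.02 (0.642, 0.045, 0.36) [-0.58  0.71  0.94  1.38 -0.57  1.34  0.35]
-0.02 (0.642, 0.03, 0.255) [-0.57  0.82  0.94  1.53 -0.7   1.16  0.49]
-0.02 (0.523, -0.306, 0.15) [ 0.17  0.79  0.56  1.72 -0.56  0.79  0.97]
-0.02 (0.46, 0.13, 0.13) [-0.79  0.75  0.75  2.1  -0.89  0.64  0.55]
-0.02 (0.46, -0.04, 0.13) [-0.33  0.68  0.56  2.14 -0.73  0.52  0.76]
-0.02 (0.455, 0.05, 0.245) [-0.78  0.56  0.94  2.05 -0.61  0.84  0.5 ]
seeded [-0.32978     0.58680993  0.40691983  1.36655122 -0.23420451  1.23552277
  0.07130406]
[0.715 0.699 0.001 0.001] [0.6427 0.0441 0.3614]
5.7
-0.035 [147, 145, 150, 157, 161, 160,
[... 1912 characters left out ...]
064), 222), (np.float64(0.066), 223), (np.float64(0.068), 222), (np.float64(0.07), 223), (np.float64(0.072), 223), (np.float64(0.074), 224), (np.float64(0.076), 223), (np.float64(0.078), 222), (np.float64(0.08), 224), (np.float64(0.082), 225), (np.float64(0.084), 224), (np.float64(0.086), 224), (np.float64(0.088), 225), (np.float64(0.09), 226), (np.float64(0.092), 225), (np.float64(0.094), 226), (np.float64(0.096), 226), (np.float64(0.098), 226), (np.float64(0.1), 227), (np.float64(0.102), 226), (np.float64(0.104), 164), (np.float64(0.106), 88), (np.float64(0.108), 61), (np.float64(0.11), 62), (np.float64(0.112), 49), (np.float64(0.114), 65), (np.float64(0.116), 65), (np.float64(0.118), 62)]
```

View pics/w4.png

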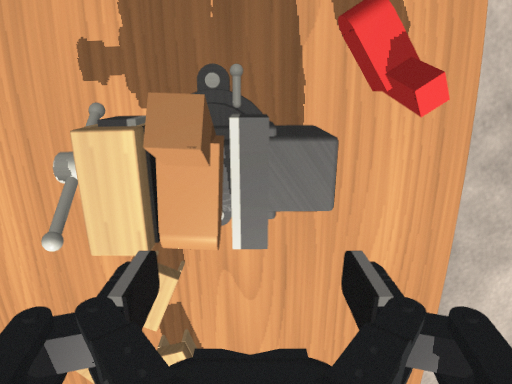

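View w4, now half-turned, shows the rear jaw at cols 231-268, rows 115-248. It agrees with the other orientation within 0.5 mm: jaw x from .628 to .658, y from -.0055 to .104 (110 mm, as specified), centre (.643,.049), yaw about -1.25°. The saddle measured 98.6 × 46.6 mm, as it should. I'll pick it up by the crown.

```bash
python3 - <<'E'
from h import *
yaw=np.radians(16.86);q=down(yaw);tx=np.array([-np.sin(yaw),np.cos(yaw)])
xy=np.array([.523,-.306])-.010*tx
arm.movep((*xy,.20),q);print(arm.read_eef_rot().round(3),arm.read_joint_positions().round(2))
im,C=wshot("w5")
for s in saddles(im,C,.05): print(np.round(s[:5],3),s[5].round(0))
print(arm.read_tool_pos(),arm.read_time())
E
```

```text
[0.595 0.804 0.001 0.   ] [ 0.32  0.69  0.3   1.66 -0.25  0.83  1.03]
[  0.525  -0.303  96.617  45.225 106.706] [251. 184.]
[ 0.406 -0.28  96.991 34.595 42.503] [ 93. 112.]
[ 0.391 -0.263 96.383 12.712 42.786] [77. 77.]
[ 0.495 -0.198 43.467 26.627 17.129] [253.  16.]
[ 0.52733892 -0.31394272  0.20029538] 7.2667
```

```bash
python3 - <<'E'
from h import *
yaw=np.radians(16.8);q=down(yaw);tx=np.array([-np.sin(yaw),np.cos(yaw)])
xy=np.array([.524,-.3045])-.010*tx
arm.line_to((*xy,.097),.12,q)
arm.move_gripper(0.3,40);print("grip",arm.read_opening(),arm.read_finger_force(),arm.read_tool_pos())
arm.line_to((*xy,.22),.15)
print(arm.read_opening(),arm.read_finger_force(),arm.read_ft_force())
im,C=wshot("w6")
yv=np.radians(-1.25)
g=np.array([.643,.049])-.010*np.array([-np.sin(yv),np.cos(yv)])
arm.movep((*xy,.38),q)
arm.movep((*g,.38),down(yv));print(arm.read_joint_positions().round(2),arm.read_tool_pos(),arm.read_eef_rot().round(3))
arm.line_to((*g,.305),.15,down(yv))
im,C=wshot("w7");print(arm.read_tool_pos(),arm.read_time(),arm.read_opening())
E
```

```text
grip 0.5539392252330064 41.62229559849948 [ 0.52724618 -0.31435017  0.09781487]
0.5519613125667056 41.178091135807335 [ 0.92482964 -0.02318528 -1.02969296]
[-0.32  0.58  0.41  1.33 -0.23  1.28  0.07] [0.64261416 0.03680901 0.37958915] [ 0.716  0.698 -0.001  0.   ]
[0.64355857 0.03828775 0.30651508] 12.5 0.5548534647071587
```

View pics/w7.png

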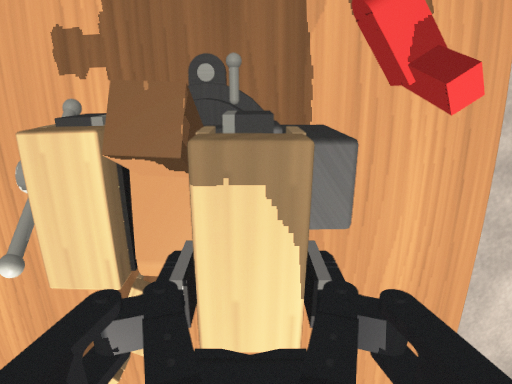

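The saddle is held level at cols 191-313. The rear jaw end shows centred below it (cols 223-275), and the blank is undisturbed at left. Now lowering.

```bash
python3 - <<'E'
from h import *
yv=np.radians(-1.25);q=down(yv)
g=np.array([.643,.049])-.010*np.array([-np.sin(yv),np.cos(yv)])
for z in(.288,.280,.272,.264,.258,.255,.253):
    arm.line_to((*g,z),.05,q)
    f=arm.read_ft_force();print(z,arm.read_tool_pos().round(4),f.round(1))
    if abs(f[2]+1)>12 or np.hypot(f[0],f[1])>15: break
im,C=wshot("w8");print(arm.read_time())
E
```

```text
0.288 [0.6427 0.0391 0.2876] [ 0.8  0.4 -0.2]
0.28 [0.6426 0.039  0.2795] [-0.3 -0.1 -1.1]
0.272 [0.6425 0.0391 0.2714] [-0.4 -0.8 -1.2]
0.264 [0.6425 0.039  0.2634] [-0.2  0.  -0.9]
0.258 [0.6425 0.0391 0.2575] [-0.  -0.3 -0.2]
0.255 [0.6428 0.039  0.255 ] [-1.7 -0.1 -0.8]
0.253 [0.6427 0.039  0.2549] [-2.7  0.6  6.5]
14.7333
```

It touched down at the expected height (.2545) with no side load. Releasing.

```bash
python3 - <<'E'
from h import *
p=arm.read_tool_pos()
arm.move_gripper(0.75);print(arm.read_opening(),arm.read_ft_force().round(1))
arm.line_to((p[0],p[1],.36),.15)
im,C=wshot("w9")
for s in saddles(im,C,.207): print(np.round(s[:5],3),s[5].round(0))
# upper ball from rays: intersect with handle plane is done later; print time
print(arm.read_tool_pos().round(3),arm.read_time())
E
```

```text
0.7503253944918863 [-0.4  0.4 -0.2]
[ 0.506 -0.119 51.269 13.553 41.941] [109. 367.]
[5.9600e-01 1.6000e-02 4.4650e+01 2.1359e+01 4.7760e+00] [196. 233.]
[4.5100e-01 3.3000e-02 4.7082e+01 7.1210e+00 8.7959e+01] [  6. 213.]
[7.47000e-01 1.70000e-02 1.10094e+02 1.87240e+01 8.65710e+01] [389. 228.]
[5.38000e-01 3.30000e-02 1.31629e+02 4.75430e+01 8.91610e+01] [110. 202.]
[6.43000e-01 4.40000e-02 1.09158e+02 4.65020e+01 8.87030e+01] [251. 189.]
[0.642 0.039 0.358] 15.9583
```

View pics/w9.png

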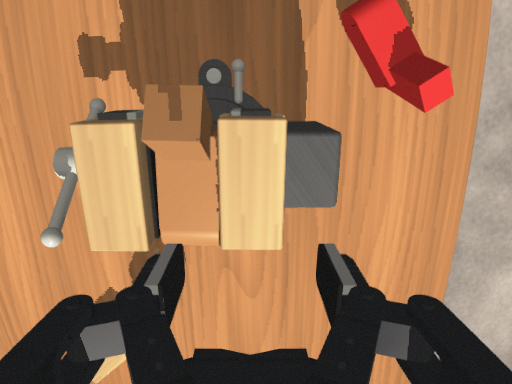

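The saddle is seated on the rear jaw (fit (.643,.044), long axis 88.7°), and the blank hasn't moved. The handle balls are at (52,238) and (97,106). I'll intersect those rays with the handle plane and check the 85 mm radius.

```bash
cat >> h.py <<'E'
yv=np.radians(-1.25);VX=np.array([np.cos(yv),np.sin(yv),0]);VY=np.array([-np.sin(yv),np.cos(yv),0])
VO=np.array([.643,.049,0])-.045*VX
def hub(j): return VO+(-.140+j)*VX+[0,0,.105]
def ball(th,j,side=0): # side 0=a
    th=th+np.pi*side;return hub(j)+.085*(-np.sin(th)*VY+[0,0,np.cos(th)])
def handle_from_px(C,px,j):
    c,d=rays(C,[px]);d=d[0];n=VX;X=c+d*(((hub(j)-c)@n)/(d@n));r=X-hub(j);return np.linalg.norm(r),np.arctan2(-r@VY,r[2])
E
python3 - <<'E'
from h import *
C9=cam("wrist",(arm.read_tool_pos(),arm.read_eef_rot()));C1=cam("wrist",((.58974,.04608,.39994),down(np.pi)))
for j in(0,.0015):
  for C,a,b in((C9,(52,238),(97,106)),(C1,(391,123),(342,195))):
    print(j,*[np.round(handle_from_px(C,p,j),3) for p in(a,b)])
print(hub(0))
for p in[(52,238),(391,123)]:pass
print(tri(C9,(52,238),C1,(391,123)),tri(C9,(97,106),C1,(342,195)))
# plan reach check
q=down(yv)
for th in(-1.15,-.6,0,.6,1.2,1.6,2.0):
    J=arm.ik(ball(th,.004)+[0,0,.050],q);print(th,ball(th,.004).round(3),None if J is None else np.round(J,2))
E
```

```text
0 [0.085 0.762] [ 0.085 -2.457]
0 [0.084 0.757] [ 0.086 -2.447]
0.0015 [0.086 0.736] [ 0.082 -2.431]
0.0015 [0.087 0.732] [ 0.081 -2.423]
[0.45804402 0.05303575 0.105     ]
[ 0.45772181 -0.00515606  0.16828518] [0.46053109 0.10683284 0.04251216]
-1.15 [0.464 0.131 0.14 ] [-0.55  0.54  0.34  2.04 -0.31  0.61 -0.02]
-0.6 [0.463 0.101 0.175] [-0.52  0.48  0.38  2.02 -0.27  0.69  0.  ]
0 [0.462 0.053 0.19 ] [-0.44  0.44  0.39  2.03 -0.25  0.72  0.09]
0.6 [0.461 0.005 0.175] [-0.33  0.46  0.38  2.06 -0.27  0.67  0.21]
1.2 [ 0.46  -0.026  0.136] [-0.23  0.53  0.34  2.09 -0.32  0.57  0.32]
1.6 [ 0.46  -0.032  0.103] [-0.18  0.59  0.29  2.12 -0.35  0.48  0.36]
2.0 [ 0.46  -0.024  0.07 ] [-0.16  0.65  0.25  2.14 -0.39  0.4   0.38]
```

The radius comes out at exactly 85 mm, so the handle is at about 0.75 rad. I'll turn it by gripping each ball from above and following its arc.

```bash
cat >> h.py <<'E'
Q=down(yv);G=.052
jv=lambda th: th*.008/(2*np.pi)
def tcp(th,side): return ball(th,jv(th),side)+[0,0,G]
def stroke(th0,th1,side,v=.14,dth=.22):
    arm.move_gripper(.5)
    p=tcp(th0,side);arm.movep((p[0],p[1],max(p[2]+.06,.27)),Q)
    arm.line_to(p,.15,Q)
    arm.move_gripper(.1,25);print("grip",round(th0,2),round(arm.read_opening(),3),arm.read_finger_force().round(1) if hasattr(arm.read_finger_force(),'round') else arm.read_finger_force())
    n=int(np.ceil((th1-th0)/dth));fm=0
    for th in np.linspace(th0,th1,n+1)[1:]:
        arm.line_to(tcp(th,side),v,Q);f=np.linalg.norm(arm.read_ft_force());fm=max(fm,f)
        if f>35: print("force",th,arm.read_ft_force());break
    print("end",round(th,2),"opening",round(arm.read_opening(),3),"fmax",round(fm,1),"t",round(arm.read_time(),1))
    arm.move_gripper(.5)
    p=arm.read_tool_pos();arm.line_to((p[0],p[1],.27),.2)
    return th
E
python3 - <<'E'
from h import *
p=arm.read_tool_pos();arm.movep((.50,0.0,.36),Q)
stroke(.75,2.0,0)
im,C=wshot("w10");print(arm.read_tool_pos(),arm.read_time())
print(proj(C,[ball(2.0,jv(2.),0),ball(2.0,jv(2.),1),hub(jv(2.))]).round(0).tolist())
E
```

```text
grip 0.75 0.198 24.3081995844841
end 2.0 opening 0.197 fmax 5.4 t 19.9
[ 0.45855489 -0.02373328  0.26883714] 21.2583
[[251.0, 186.0], [251.0, -50.0], [251.0, 94.0]]
```

View pics/w10.png

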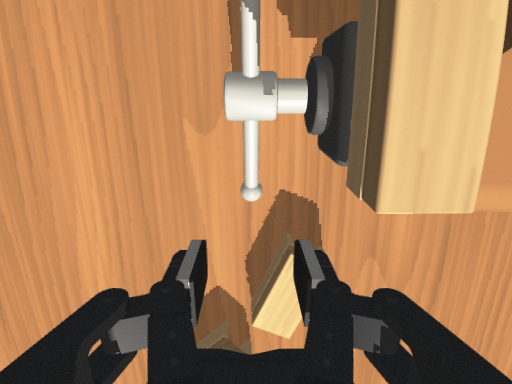

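Ball a is at (251,192) against a predicted (251,186), so the handle is at 2.0 as planned. Continuing with alternating balls.

```bash
python3 - <<'E'
from h import *
stroke(2.0,5.14,1)
stroke(5.14,8.28,0)
im,C=wshot("w11");print(arm.read_time())
E
```

```text
grip 2.0 0.196 24.320355355739594
end 5.14 opening 0.099 fmax 10.5 t 27.3
grip 5.14 0.096 0.0
end 8.28 opening 0.099 fmax 1.5 t 34.7
36.0667
```

Stroke 2 lost the ball, because the fingers closed to 0.10. Looking for where the handle stopped.

```bash
python3 - <<'E'
from h import *
arm.movep((.50,0.0,.36),Q)
im,C=wshot("w12");print(arm.read_tool_pos().tolist(),arm.read_eef_rot().tolist(),arm.read_time())
for th in(2,3,3.5,4,4.5,5.14): print(th,proj(C,[ball(th,jv(th),0),ball(th,jv(th),1),hub(jv(th))]).round(0).tolist())
E
```

```text
[0.4991779096878834, -3.549309464196277e-05, 0.35849947672278903] [0.7148472592410319, 0.6992782880764743, -0.0014091953038470706, -0.0011339969207835683] 36.6
2 [[216.0, 184.0], [201.0, 28.0], [209.0, 119.0]]
3 [[219.0, 123.0], [196.0, 112.0], [211.0, 119.0]]
3.5 [[218.0, 88.0], [201.0, 167.0], [211.0, 119.0]]
4 [[216.0, 56.0], [207.0, 199.0], [212.0, 119.0]]
4.5 [[212.0, 32.0], [213.0, 204.0], [213.0, 119.0]]
5.14 [[206.0, 28.0], [219.0, 184.0], [213.0, 119.0]]
```

View pics/w12.png

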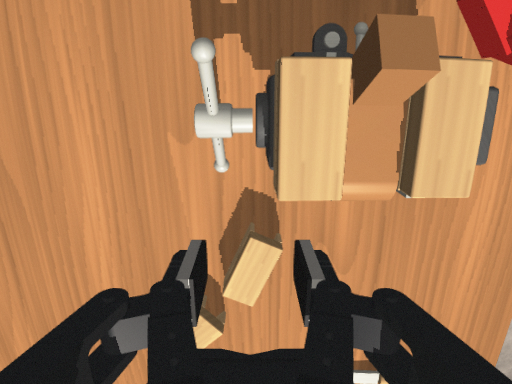

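The upper ball is at (203,49) and the lower one at (221,166), so the handle is either near 2.3 or half a turn further on. The jaw position will decide.

```bash
python3 - <<'E'
from h import *
C12=cam("wrist",(arm.read_tool_pos(),arm.read_eef_rot()))
C9=cam("wrist",((.642,.039,.358),down(yv)))
for j in(.0025,.003,.005,.0065,.007):print(j,[np.round(handle_from_px(C12,p,j),3).tolist() for p in((203,49),(221,166))])
for k,C in(("w9",C9),("w12",C12)):
    im=cv2.imread(f"pics/{k}.png");s=np.arange(.49,.60,.001)
    for y in(.03,.06):
        Y=y-(s-.54)*.0218
        p=proj(C,np.c_[s,Y,np.full(len(s),.207)]).astype(np.float32)
        v=cv2.remap(im,p[:,0].reshape(1,-1),p[:,1].reshape(1,-1),cv2.INTER_LINEAR)[0].astype(int)[:,0]
        d=np.diff(v);i=np.argsort(-abs(d))[:8];print(k,y,[(round(s[a],3),int(d[a])) for a in sorted(i)])
im=cv2.imread("pics/top0.png");im2=snapshot("top");cv2.imwrite("pics/top1.png",im2);C=cam("top")
for i in(im,im2):
    for s in saddles(i,C,.207):
        if 30<s[3]<60 and s[0]>.51 and s[1]>-.05:print(np.round(s[:5],4),s[5])
E
```

```text
0.0025 [[0.071, -1.027], [0.117, 2.505]]
0.003 [[0.072, -0.982], [0.112, 2.486]]
0.005 [[0.08, -0.822], [0.093, 2.391]]
0.0065 [[0.086, -0.722], [0.08, 2.291]]
0.007 [[0.089, -0.692], [0.076, 2.25]]
w9 0.03 [(np.float64(0.49), 12), (np.float64(0.516), 22), (np.float64(0.517), 16), (np.float64(0.561), -11), (np.float64(0.562), -32), (np.float64(0.563), -33), (np.float64(0.573), 40), (np.float64(0.574), 24)]
w9 0.06 [(np.float64(0.505), 25), (np.float64(0.517), 26), (np.float64(0.562), -23), (np.float64(0.563), -40), (np.float64(0.564), -14), (np.float64(0.572), -14), (np.float64(0.574), 15), (np.float64(0.575), 45)]
w12 0.03 [(np.float64(0.51), -8), (np.float64(0.511), -32), (np.float64(0.517), -9), (np.float64(0.518), 21), (np.float64(0.519), 38), (np.float64(0.52), 20), (np.float64(0.565), -34), (np.float64(0.566), -11)]
w12 0.06 [(np.float64(0.501), -65), (np.float64(0.502), -30), (np.float64(0.503), -24), (np.float64(0.504), 22), (np.float64(0.519), 37), (np.float64(0.52), 30), (np.float64(0.565), -20), (np.float64(0.566), -26)]
[5.36600e-01 4.82000e-02 9.83825e+01 4.57231e+01 8.87837e+01] [231.85046729 226.1588785 ]
[6.43000e-01 4.81000e-02 9.96473e+01 4.49962e+01 9.08067e+01] [233.01886792 185.5754717 ]
```

I'll use the fixed top camera, where bias cancels, and compare the front saddle's handle-side edge before and now.

```bash
python3 - <<'E'
from h import *
C=cam("top");s=np.arange(.49,.535,.0005);V=[]
for k in("top0","top1"):
    im=cv2.imread(f"pics/{k}.png");r=0
    for y in np.arange(.02,.08,.004):
        Y=y-(s-.54)*.0218
        p=proj(C,np.c_[s,Y,np.full(len(s),.207)]).astype(np.float32)
        r=r+cv2.remap(im,p[:,0].reshape(1,-1),p[:,1].reshape(1,-1),cv2.INTER_LINEAR)[0].astype(float).sum(1)/45
    lo,hi=r.min(),np.median(r[-20:]);k0=np.where(r<(lo+hi)/2)[0].max()
    print(k,"edge",s[k0],r[::4].astype(int))
# also near hub: bright grey mask centroids
for k in("top0","top1"):
    im=cv2.imread(f"pics/{k}.png");h=cv2.cvtColor(im,cv2.COLOR_BGR2HSV)
    m=cv2.inRange(h,(0,0,90),(180,50,255));m[:236]=0;m[275:]=0;m[:,:190]=0;m[:,280:]=0
    ys,xs=np.nonzero(m);a=m[:,225:245];print(k,xs.min(),xs.max(),[ (int(y),int(xs[ys==y].min()),int(xs[ys==y].max())) for y in np.unique(ys)])
# rear/front saddle edges in w12 at pose now
E
```

```text
top0 edge 0.5125 [165 167 170 170 149 115  98  96  95  73  58  87 157 190 190 186 182 182
 181 180 182 184 183]
top1 edge 0.535 [93 91 90 89 88 89 89 89 88 88 87 87 87 87 86 85 84 83 82 82 82 81 79]
top0 215 255 [(238, 234, 242), (239, 234, 242), (240, 238, 242), (242, 231, 237), (243, 231, 237), (244, 231, 237), (245, 231, 237), (246, 231, 237), (247, 231, 237), (248, 230, 237), (249, 229, 238), (250, 229, 239), (251, 216, 239), (252, 215, 239), (253, 215, 239), (254, 215, 253), (255, 215, 255), (256, 228, 255), (257, 229, 255), (258, 229, 255), (259, 228, 254), (260, 229, 253), (261, 230, 238)]
top1 208 272 [(238, 272, 272), (239, 271, 272), (240, 271, 272), (241, 271, 272), (246, 271, 271), (247, 270, 271), (248, 270, 271), (249, 270, 271), (250, 210, 271), (251, 208, 271), (252, 208, 211), (253, 208, 270), (254, 208, 270), (255, 208, 270), (256, 209, 211), (259, 269, 269), (265, 268, 268)]
```

```bash
python3 - <<'E'
from h import *
arm.movep((.642,.039,.36),Q);arm.line_to((.642,.039,.358),.1,Q)
im,C=wshot("w13");print(arm.read_tool_pos().round(4),arm.read_time())
C9=cam("wrist",((.642,.039,.358),down(yv)))
for k,Cc in(("w9",C9),("w13",C)):
    im=cv2.imread(f"pics/{k}.png");s=np.arange(.49,.60,.0005)
    for y in(.025,.035,.05,.06):
        Y=y-(s-.54)*.0218
        p=proj(Cc,np.c_[s,Y,np.full(len(s),.207)]).astype(np.float32)
        v=cv2.remap(im,p[:,0].reshape(1,-1),p[:,1].reshape(1,-1),cv2.INTER_LINEAR)[0].astype(float)[:,2]
        d=np.diff(v);a=(s>.508)&(s<.528);b=(s>.555)&(s<.58)
        print(k,y,"front edge",s[:-1][a[:-1]][np.argmax(d[a[:-1]])],"throat edge",s[:-1][b[:-1]][np.argmin(d[b[:-1]])])
    h=cv2.cvtColor(im,cv2.COLOR_BGR2HSV);m=cv2.inRange(h,(0,0,60),(180,50,255));m[:,90 if 0 else 120:]=0;m[280:]=0
    n,_,st,ce=cv2.connectedComponentsWithStats(m)
    for i in range(1,n):
        if st[i,4]>30: 
            print(k,st[i].tolist(),ce[i].round(0))
for th in(2.3,2.4,5.45,5.55): print(th,proj(C,[ball(th,jv(th),0),ball(th,jv(th),1),hub(jv(th))]).round(0).tolist())
E
```

```text
[0.6413 0.0385 0.3586] 37.5917
w9 0.025 front edge 0.5165 throat edge 0.5625
w9 0.035 front edge 0.517 throat edge 0.5630000000000001
w9 0.05 front edge 0.511 throat edge 0.5635000000000001
w9 0.06 front edge 0.517 throat edge 0.5630000000000001
w9 [87, 99, 19, 21, 258] [ 96. 108.]
w9 [41, 148, 36, 99, 1573] [ 61. 195.]
w13 0.025 front edge 0.522 throat edge 0.5685
w13 0.035 front edge 0.522 throat edge 0.5685
w13 0.05 front edge 0.5225 throat edge 0.5685
w13 0.06 front edge 0.5225 throat edge 0.5685
w13 [24, 98, 62, 81, 1652] [ 57. 139.]
2.3 [[108.0, 201.0], [33.0, 101.0], [78.0, 161.0]]
2.4 [[110.0, 195.0], [30.0, 109.0], [78.0, 161.0]]
5.45 [[38.0, 101.0], [111.0, 200.0], [82.0, 161.0]]
5.55 [[34.0, 109.0], [113.0, 194.0], [82.0, 161.0]]
```

The front saddle moved 5.5 mm, so the handle is at about 5.5: stroke 2 worked and only lost the ball at the very end. Next stroke is ball a from there, with slip detection and a firmer grip.

```bash
sed -i "s/arm.move_gripper(.1,25)/arm.move_gripper(.1,40)/; s/if f>35:/if f>35 or arm.read_opening()<.16:/" h.py
python3 - <<'E'
from h import *
C=cam("wrist",(arm.read_tool_pos(),arm.read_eef_rot()))
r,a=handle_from_px(C,(34,108),.007);print(r,a,a+2*np.pi)
th=float(np.clip(a+2*np.pi,5.4,5.65))
arm.movep((.47,.10,.36),Q)
t=stroke(th,8.1,0)
print(t,arm.read_tool_pos(),arm.read_time())
E
```

```text
0.08573441211163506 -0.7444355626147137 5.538749744564873
grip 5.54 0.194 38.87170851230621
end 8.1 opening 0.195 fmax 9.2 t 43.3
8.1 [ 0.4666826  -0.02883371  0.26923868] 44.4833
```

```bash
python3 - <<'E'
from h import *
t=stroke(8.1,8.9,1)
print(t,arm.read_time())
arm.movep((.642,.039,.36),Q);arm.line_to((.642,.039,.358),.1,Q)
im,C=wshot("w14");print(arm.read_tool_pos().round(4),arm.read_time())
s=np.arange(.49,.70,.0005)
for y in(.01,.02,.03,.04):
    Y=y-(s-.54)*.0218
    p=proj(C,np.c_[s,Y,np.full(len(s),.207)]).astype(np.float32)
    v=cv2.remap(im,p[:,0].reshape(1,-1),p[:,1].reshape(1,-1),cv2.INTER_LINEAR)[0].astype(float)[:,2]
    d=np.diff(v);f=lambda l,h,g:s[:-1][(s[:-1]>l)&(s[:-1]<h)][g(d[(s[:-1]>l)&(s[:-1]<h)])]
    print(y,"front",f(.508,.535,np.argmax),"throat",f(.56,.585,np.argmin),"rear saddle",f(.61,.63,lambda q:np.argmax(abs(q))),f(.655,.68,np.argmin))
for q in saddles(im,C,.207):
    if q[2]>80:print(np.round(q[:5],3),q[5].round(0))
h=cv2.cvtColor(im,cv2.COLOR_BGR2HSV);m=cv2.inRange(h,(0,0,60),(180,50,255));m[:,120:]=0;m[280:]=0
n,_,st,ce=cv2.connectedComponentsWithStats(m)
print([(st[i].tolist(),ce[i].round(0).tolist()) for i in range(1,n) if st[i,4]>30])
for th in(8.2,8.6,8.9): print(th,proj(C,[ball(th,jv(th),0),ball(th,jv(th),1),hub(jv(th))]).round(0).tolist())
E
```

```text
grip 8.1 0.185 38.95284354686737
force 8.9 [-1.77684801 -5.08763937 -5.51627055]
end 8.9 opening 0.107 fmax 7.7 t 47.6
8.9 48.3917
[0.6413 0.0398 0.3576] 49.5167
0.01 front 0.526 throat 0.5720000000000001 rear saddle 0.6220000000000001 0.6735000000000002
0.02 front 0.526 throat 0.5720000000000001 rear saddle 0.6225 0.6680000000000001
0.03 front 0.5265 throat 0.5725 rear saddle 0.6210000000000001 0.6680000000000001
0.04 front 0.5265 throat 0.5720000000000001 rear saddle 0.6205 0.6690000000000002
[7.46000e-01 2.90000e-02 1.32173e+02 1.96650e+01 8.72450e+01] [393. 212.]
[5.48000e-01 3.50000e-02 1.28747e+02 4.83320e+01 8.91650e+01] [121. 203.]
[6.46000e-01 4.50000e-02 1.08256e+02 4.66230e+01 8.96290e+01] [257. 189.]
[([28, 100, 63, 80, 1684], [62.0, 141.0])]
8.2 [[107.0, 222.0], [58.0, 82.0], [85.0, 162.0]]
8.6 [[115.0, 201.0], [42.0, 104.0], [86.0, 162.0]]
8.9 [[118.0, 182.0], [35.0, 130.0], [86.0, 162.0]]
```

The front jaw is about 9.3 mm further in than at the start, and ball b at (38,110) puts the handle near 8.6, past the tight mark. The rear saddle now bears on the jaw at x .646, within limits. One more small turn for margin.

```bash
python3 - <<'E'
from h import *
C=cam("wrist",(arm.read_tool_pos(),arm.read_eef_rot()))
r,a=handle_from_px(C,(38,110),.0109);th=a+3*np.pi;print(r,a,th)
th=float(np.clip(th,8.45,8.75))
arm.movep((.47,.10,.36),Q)
stroke(th,9.0,1,v=.08,dth=.1)
arm.movep((.642,.039,.36),Q);arm.line_to((.642,.039,.358),.1,Q)
im,C=wshot("w15");print(arm.read_time())
h=cv2.cvtColor(im,cv2.COLOR_BGR2HSV);m=cv2.inRange(h,(0,0,60),(180,50,255));m[:,120:]=0;m[280:]=0
n,_,st,ce=cv2.connectedComponentsWithStats(m)
print([(st[i].tolist(),ce[i].round(0).tolist()) for i in range(1,n) if st[i,4]>30])
b=(st[1:][np.argmax(st[1:,4])]);print(handle_from_px(C,(b[0]+10,b[1]+10),.0113))
for q in saddles(im,C,.207):
    if q[2]>80:print(np.round(q[:5],3),q[5].round(0))
E
```

```text
0.08589558949515692 -0.7319441153857529 8.692833845383626
grip 8.69 0.194 38.90378773212433
end 9.0 opening 0.191 fmax 8.7 t 52.8
54.6333
[([22, 124, 69, 56, 1530], [60.0, 152.0])]
(np.float64(0.08710159198006875), np.float64(-0.47510375010560846))
[7.47000e-01 1.70000e-02 1.11853e+02 1.93030e+01 8.46480e+01] [389. 231.]
[5.49000e-01 3.40000e-02 1.29345e+02 4.84930e+01 8.81080e+01] [122. 205.]
[6.4600e-01 4.4000e-02 1.0947e+02 4.6550e+01 8.9050e+01] [257. 189.]
```

The handle reads about 8.95-9.0, well into the tight range, and the saddle is seated. Handing in.

```bash
python3 -c "
from h import *
print(arm.read_ft_force().round(1));print(ticket.finish_job())"
```

```text
[ 0.4  0.  -0.6]
the job is handed in; nothing more can be done
None
```

The saddle is seated on the rear jaw and the vise handle is at about 9.0 rad, past the tight mark of 8.2; I handed the job in at about 55 s, but no verdict came back and I could not measure the squeeze on the blank directly.

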